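# Swap two loaded fittings caddies between a pump test stand and a bench mat

## Task

The red and the blue fittings caddy have been left in each other's places, one on the rubber mat under the pipe of the blue test stand and one on the open rubber mat: swap them, so that each ends up standing wholly on the mat where the other was, its handle running along the mat's long side. Park one on the bare bench, clear of both mats, while you move the other; keep the caddies level all the time so that the hose fitting standing loose in each stays upright in its own caddy, and set them down gently. Leave the bottle, the jar and the wrench where they are.

Things in the scene. Friction and masses are not known exactly. Their poses are not given: they have to be found in the camera images.
- red_caddy: Red open tray, 160 long (x), 120 wide (y), walls 35 high, 4 thick, floor 4 thick, 0.35 kg. Black handle bar lengthwise (along x) over the middle: 106 long, 16 wide, 14 high, its centre 140 above the origin, on a sloping 16 wide strut at each end; free below it except for the fitting. Origin: centre of underside. Carries the coupling.
- blue_caddy: Blue open tray, 160 long (x), 120 wide (y), walls 35 high, 4 thick, floor 4 thick, 0.35 kg. Black handle bar lengthwise (along x) over the middle: 106 long, 16 wide, 14 high, its centre 140 above the origin, on a sloping 16 wide strut at each end; free below it except for the fitting. Origin: centre of underside. Carries the adapter.
- coupling: Grey aluminium hose coupling standing loose in the red caddy under the handle, 56 across, 80 high, about 0.25 kg. Origin: centre of its underside.
- adapter: Brass hose adapter standing loose in the blue caddy under the handle, 60 across, 75 high, about 0.25 kg. Origin: centre of its underside.
- stand: Fixed blue test stand: a level pipe on two posts across a black rubber mat. Origin: centre of the mat's underside, on the bench; x along the mat's long side (roughly left to right), y along the pipe. Mat 220 (x) by 180 (y), 4 thick. Posts 30 square at y -140 and +140, feet 90 (x) by 50 (y) by 8. Both x sides are open. A caddy there at the start stands near the middle, roughly in line.
- pipe_mid (a point): Centre of the stand's pipe, 330 above the bench over the middle of the mat. Pipe 60 across (flanges 84 at its ends by the posts), 340 long, along the stand's y, with a small gauge and lever on top up to 412. It lies across and over the caddy's handle, so a tool from straight above is blocked: lean the tool sideways (along the stand's x) by some 30 degrees, to either side.
- mat: Fixed open black rubber mat on the bench, 220 (x) by 180 (y) by 4 thick, nothing above it. Origin: centre of its underside; x along its long side (roughly left to right). It lies on the other side (left or right) of the bench from the stand; the bench between the two and towards the robot is bare.
- purple_bottle: Bystander: purple bottle, 68 across, 190 high, at the far side of the bench. Origin: centre of its underside.
- green_jar: Bystander: green jar with red cap, 72 across, 110 high, at the left. Origin: centre of its underside.
- wrench: Bystander: steel wrench, 190 long, lying flat at the right. Origin: middle of its underside.
Not all that is in view belongs to the job. Of the things like the blue_caddy, leave any that is green; of the rest the smaller one is meant.

How it is judged:
On the way, in this order (a step that is already met when the one before it is completed fails the run):
1. one caddy stands parked and released on the bare bench, off both mats (((height (world z) of red_caddy below 0.008 m and angle between red_caddy's own z axis and vertical below 0.05 rad and linear speed of red_caddy below 0.03 m/s and horizontal distance between red_caddy and stand above 0.12 m and horizontal distance between red_caddy and mat above 0.12 m and contact force between red_caddy and the fingers below 0.2 N) or (height (world z) of blue_caddy below 0.008 m and angle between blue_caddy's own z axis and vertical below 0.05 rad and linear speed of blue_caddy below 0.03 m/s and horizontal distance between blue_caddy and stand above 0.12 m and horizontal distance between blue_caddy and mat above 0.12 m and contact force between blue_caddy and the fingers below 0.2 N))), for 0.2 s.
2. a caddy stands released on the mat where the other one was (((x of red_caddy in the frame of stand between -0.036 and 0.036 m and y of red_caddy in the frame of stand between -0.036 and 0.036 m and z of red_caddy in the frame of stand below 0.01 m and angle between the x axis of red_caddy and the x axis of stand, either way round below 0.5 rad and angle between red_caddy's own z axis and vertical below 0.05 rad and linear speed of red_caddy below 0.03 m/s and distance of red_caddy from where it was at the start of the episode above 0.3 m and contact force between red_caddy and the fingers below 0.2 N) or (x of blue_caddy in the frame of stand between -0.036 and 0.036 m and y of blue_caddy in the frame of stand between -0.036 and 0.036 m and z of blue_caddy in the frame of stand below 0.01 m and angle between the x axis of blue_caddy and the x axis of stand, either way round below 0.5 rad and angle between blue_caddy's own z axis and vertical below 0.05 rad and linear speed of blue_caddy below 0.03 m/s and distance of blue_caddy from where it was at the start of the episode above 0.3 m and contact force between blue_caddy and the fingers below 0.2 N) or (x of red_caddy in the frame of mat between -0.036 and 0.036 m and y of red_caddy in the frame of mat between -0.036 and 0.036 m and z of red_caddy in the frame of mat below 0.01 m and angle between the x axis of red_caddy and the x axis of mat, either way round below 0.5 rad and angle between red_caddy's own z axis and vertical below 0.05 rad and linear speed of red_caddy below 0.03 m/s and distance of red_caddy from where it was at the start of the episode above 0.3 m and contact force between red_caddy and the fingers below 0.2 N) or (x of blue_caddy in the frame of mat between -0.036 and 0.036 m and y of blue_caddy in the frame of mat between -0.036 and 0.036 m and z of blue_caddy in the frame of mat below 0.01 m and angle between the x axis of blue_caddy and the x axis of mat, either way round below 0.5 rad and angle between blue_caddy's own z axis and vertical below 0.05 rad and linear speed of blue_caddy below 0.03 m/s and distance of blue_caddy from where it was at the start of the episode above 0.3 m and contact force between blue_caddy and the fingers below 0.2 N))), for 0.2 s.
At the end, for the whole second after the job is handed in: Each caddy rests level and released on the mat where the other began: centre within 36 mm of the mat's centre along each mat axis, handle within 0.5 rad of the mat's long side; each fitting stands upright (within 0.1 rad) on its own caddy's floor ((((x of red_caddy in the frame of stand between -0.036 and 0.036 m and y of red_caddy in the frame of stand between -0.036 and 0.036 m and z of red_caddy in the frame of stand below 0.01 m and angle between the x axis of red_caddy and the x axis of stand, either way round below 0.5 rad and angle between red_caddy's own z axis and vertical below 0.05 rad and linear speed of red_caddy below 0.03 m/s and distance of red_caddy from where it was at the start of the episode above 0.3 m and contact force between red_caddy and the fingers below 0.2 N) and (x of blue_caddy in the frame of mat between -0.036 and 0.036 m and y of blue_caddy in the frame of mat between -0.036 and 0.036 m and z of blue_caddy in the frame of mat below 0.01 m and angle between the x axis of blue_caddy and the x axis of mat, either way round below 0.5 rad and angle between blue_caddy's own z axis and vertical below 0.05 rad and linear speed of blue_caddy below 0.03 m/s and distance of blue_caddy from where it was at the start of the episode above 0.3 m and contact force between blue_caddy and the fingers below 0.2 N)) or ((x of blue_caddy in the frame of stand between -0.036 and 0.036 m and y of blue_caddy in the frame of stand between -0.036 and 0.036 m and z of blue_caddy in the frame of stand below 0.01 m and angle between the x axis of blue_caddy and the x axis of stand, either way round below 0.5 rad and angle between blue_caddy's own z axis and vertical below 0.05 rad and linear speed of blue_caddy below 0.03 m/s and distance of blue_caddy from where it was at the start of the episode above 0.3 m and contact force between blue_caddy and the fingers below 0.2 N) and (x of red_caddy in the frame of mat between -0.036 and 0.036 m and y of red_caddy in the frame of mat between -0.036 and 0.036 m and z of red_caddy in the frame of mat below 0.01 m and angle between the x axis of red_caddy and the x axis of mat, either way round below 0.5 rad and angle between red_caddy's own z axis and vertical below 0.05 rad and linear speed of red_caddy below 0.03 m/s and distance of red_caddy from where it was at the start of the episode above 0.3 m and contact force between red_caddy and the fingers below 0.2 N))) and horizontal distance between coupling and red_caddy below 0.07 m and z of coupling in the frame of red_caddy below 0.012 m and angle between each of coupling, adapter's own z axis and vertical below 0.1 rad and linear speed of each of coupling, adapter below 0.03 m/s and horizontal distance between adapter and blue_caddy below 0.07 m and z of adapter in the frame of blue_caddy below 0.012 m); the robot touches nothing.
It fails at once if a caddy is tilted more than 0.3 rad (angle between any of red_caddy, blue_caddy's own z axis and vertical above 0.3 rad).
It fails at once if a fitting is tipped over (more than 0.5 rad) (angle between any of coupling, adapter's own z axis and vertical above 0.5 rad).
It fails at once if a caddy is dropped (falls free of the fingers at more than 0.6 m/s, as from 20 mm) ((linear speed of red_caddy above 0.6 m/s and contact force between red_caddy and the fingers below 0.2 N) or (linear speed of blue_caddy above 0.6 m/s and contact force between blue_caddy and the fingers below 0.2 N)).
It fails at once if the bottle, jar or wrench is moved more than 30 mm (distance of any of purple_bottle, green_jar, wrench from where it was at the start of the episode above 0.03 m).
It also fails if it takes over 72 s, if anything falls off the work surface, if the arm or the gripper's body presses on something with over 40 N, if the wrist force passes 120 N, or if a joint passes its speed limit or range.

## Robot

A 6-joint arm with a two-finger parallel gripper is mounted at the origin on the work surface. World frame = base frame: x ahead of the robot, y to its left, z up, the work surface at z = 0. Lengths are in m, angles in rad, forces in N, time in s.
With the tool pointing down it reaches from about 0.35 to 0.975 m from the base axis. Payload 4.9 kg.
Tool frame: the origin (TCP) lies at the very end of the fingers, on their centre line; the grasp point (between the pads) lies 19 mm behind it; z points along the fingers, y is the line along which they close (so a half turn about z gives the same grasp; the last joint's range is limited). The gripper opens to 85 mm and grips with 20 to 120 N. Pads are 22 mm wide; open, the fingers measure 114 mm over their backs; the gripper's body (76 mm by 85 mm) begins 54 mm behind the grasp point. The pads swing forward as they close: fully open they stand 13 mm farther back than shut.
Start: joints at [1.185, 0.053, 1.613, -0, 1.476, -0.119], TCP at [0.165, 0.603, 0.231] pointing down, gripper open.
Joint ranges: [-3.01, 3.01], [-1.01, 2.22], [0.06, 2.58], [-1.02, 4.17], [0.09, 2.62], [-3.14, 3.14]. Speed limits (rad/s): [2.57, 2.57, 3.14, 3.14, 3.14, 3.14].

## Interface

Orientations are given as a unit quaternion [w, x, y, z].
In Python, from plant import monitor, vision, manip gives the robot as it stands. The module is installed in compiled form; this text tells all that it offers.
- The arm moves only by the tool arm_command, never from a script. Its argument "rows" is a list of rows, each a list of 3 entries, a list of its own where there are three numbers: the finger opening in mm, from 0 to 85.4, then the shift along the world's x, y, z in units of 30 cm (1.0 is 30 cm), then the turn, a rotation vector about the world's x, y, z in units of pi/2 rad (1.0 is pi/2 rad). In form: [[claw, [x, y, z], [wx, wy, wz]], ...]. A call has 1 to 12 rows; each row is the pose to reach, as a shift and turn from the pose commanded when the call began; what a row does not reach only later rows make up. A row lasts 1/12 s, in which the tool goes at most 41.7 mm and 7.16 degrees, less where a joint would pass 70% of its speed; a pose out of reach is approached as far as the arm can. A call with a number of a shift or a turn outside -1 to 1 is refused whole. A call with a gripper value outside its range is refused whole. The fingers move at their own pace and stop on an object; the grip force is fixed at half the most. Time passes only in rows, so rows that repeat a pose let the fingers close. It gives the time, the measured TCP pose, the force, the opening and the grip force at its end, in the units of the state.
- monitor.state(): the state, without advancing time (a new reading comes with each control period).
- vision.grab_frame(name): name is "scene" or "top" or "wrist"; returns a dict with "color" (480x640x3 uint8, red, green, blue), "z_map" (480x640 float32, m along the optical axis (not along the pixel's ray), 0 where there is no reading), "mtx" (3x3 intrinsics, pixels), "k1" (the pictures are not rectified: a ray, as slopes to the right and down, at radius r is drawn at 1 + k1 r^2 times it, then the intrinsics apply), "R" (3x3) and "t" (3): a world point X has camera coordinates R X + t. Camera axes: x right, y down, z forward; pixel columns grow to the right and rows downward; lengths in m; the calibration is good to about 2 mm. A picture is of the moment at which its call begins.
- manip.job_done(): hands the job in; it is judged then, once.
The state is a dict: "time": time; "joint_pos": joint angles; "joint_vel": joint speeds; "joint_efforts": joint torques, N m; "tool_pos": TCP position; "tool_rot": TCP orientation; "contact_force": force on the tool from outside, world axes, zero at the start; "ft_torque": the same for the moment, N m; "gripper_width": opening from 0.0 (shut) to 1.0 (fully open); "grasp_force": force on a finger pad.
Only numpy, scipy, OpenCV 4.12 (cv2) and the standard library are available. Lean on these libraries where they do the work, as an engineer would, in place of code of your own. Each camera call takes 0.05 s, during which the arm holds its last target. There are 200 camera calls.

## Working session

There is one attempt and no reset: what is moved stays moved. The work goes in short steps, Python scripts to look and compute and a tool call to move; the robot and the scene stay as the last step left them, time stands still between calls to the robot, and variables do not carry over. Pictures are saved under pics/ and viewed, at most 10 in all, crops included, and the job is handed in when it is done.

Besides the shell and the picture viewer there is one more tool, called after "Emit:" in YAML: its name, and indented under it one key for each argument. arm_command: Moves the arm, as the interface text tells. Shifts and turns lie within -1 to 1; 1 stands for 30 cm of shift or pi/2 rad of turn. Its arguments: {"type":"object","properties":{"rows":{"type":"array"}},"required":["rows"]}

```bash
mkdir -p pics
cat > h.py <<'E'
import numpy as np, cv2
from plant import monitor, vision, manip
def grab(n): return vision.grab_frame(n)
def save(f,p): cv2.imwrite(p,f["color"][:,:,::-1])
def cloud(f):
    K=np.array(f["mtx"]);k=f["k1"];z=f["z_map"]
    u,v=np.meshgrid(np.arange(640),np.arange(480))
    x=(u-K[0,2])/K[0,0];y=(v-K[1,2])/K[1,1]
    a,b=x.copy(),y.copy()
    for _ in range(8):
        s=1+k*(a*a+b*b);a,b=x/s,y/s
    P=np.stack([a*z,b*z,z],-1)
    W=(P-np.array(f["t"]))@np.array(f["R"])
    W[z==0]=np.nan
    return W
E
python3 - <<'E'
from h import *
s=monitor.state();print({k:np.round(v,3) for k,v in s.items()})
for n in("scene","top"):
    f=grab(n);save(f,f"pics/{n}0.png");np.savez(f"/tmp/{n}.npz",**f)
    print(n,np.round(-np.array(f["R"]).T@f["t"],3),f["mtx"],f["k1"])
E
```

```text
{'time': np.float64(0.0), 'joint_pos': array([ 1.185,  0.053,  1.614, -0.   ,  1.476, -0.119]), 'joint_vel': array([ 0.001, -0.001,  0.002,  0.002,  0.   ,  0.001]), 'joint_efforts': array([ 0.0000e+00, -3.9370e+01, -3.7017e+01, -0.0000e+00,  7.0000e-03,
       -0.0000e+00]), 'tool_pos': array([0.165, 0.602, 0.23 ]), 'tool_rot': array([-0.   ,  0.133,  0.991, -0.001]), 'contact_force': array([ 0.246, -0.193,  0.742]), 'ft_torque': array([ 0.003, -0.018, -0.014]), 'grasp_force': np.float64(0.0), 'gripper_width': np.float64(0.998)}
scene [ 1.299 -0.956  1.346] [[579.45174559   0.         317.80752521]
 [  0.         579.45174559 248.08641026]
 [  0.           0.           1.        ]] -0.0017944111117862318
top [ 0.394 -0.03   1.642] [[488.73647843   0.         324.51235504]
 [  0.         488.73647843 240.12870259]
 [  0.           0.           1.        ]] 0.01848515482550228
```

View pics/scene0.png

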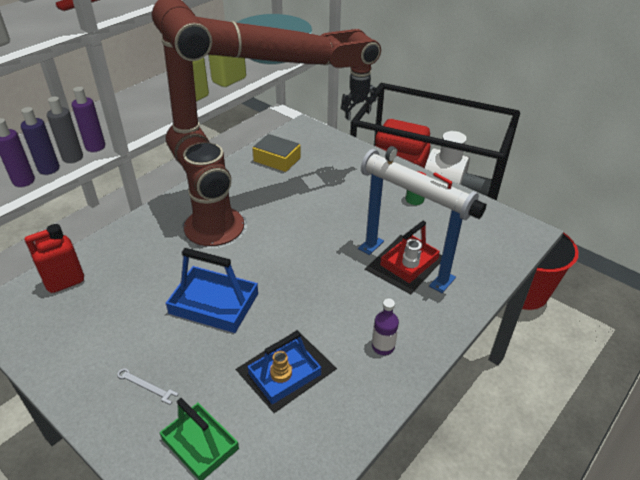

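View pics/top0.png

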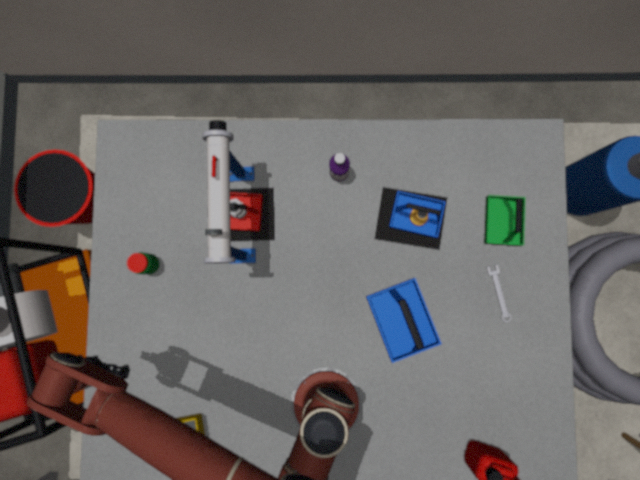

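The scene view shows the red caddy under the stand (410,255), the meant small blue caddy on the open mat (285,370), and a larger blue decoy at (212,295). The top view shows red at (243,210), blue at (417,214), the green caddy at (505,220), the bottle at (340,163), the jar at (143,263) and the wrench at (499,292).

```bash
cat > meas.py <<'E'
from h import *
def rect(p):
    p=p[~np.isnan(p).any(1)]
    c,(w,h),a=cv2.minAreaRect((p[:,:2]*1000).astype(np.float32))
    if w<h: w,h,a=h,w,a+90
    a=(a+90)%180-90
    return f"c=({c[0]:.0f},{c[1]:.0f}) {w:.0f}x{h:.0f} ang={a:.1f} med={np.round(np.median(p,0)*1000)} n={len(p)}"
def clusters(W,m,name,minn=60,k=3):
    m=cv2.morphologyEx(m.astype(np.uint8),cv2.MORPH_OPEN,np.ones((2,2)))
    n,l,s,_=cv2.connectedComponentsWithStats(m)
    for i in range(1,n):
        if s[i,4]>=minn: print(name,s[i,:4],rect(W[l==i]))
def masks(f):
    W=cloud(f);c=f["color"];hsv=cv2.cvtColor(np.ascontiguousarray(c),cv2.COLOR_RGB2HSV)
    H,S,V=[hsv[...,i].astype(int) for i in range(3)]
    z=W[...,2]; ok=(W[...,0]>0.15)&(W[...,0]<0.95)&(abs(W[...,1])<0.75)
    return W,H,S,V,z,ok
def report(f,n):
    W,H,S,V,z,ok=masks(f)
    red=ok&((H<8)|(H>172))&(S>150)&(V>50); blue=ok&(H>100)&(H<125)&(S>120)&(V>50)
    clusters(W,red&(z>0.025)&(z<0.06),n+" red wall",25)
    clusters(W,blue&(z>0.025)&(z<0.06),n+" blue wall",25)
    clusters(W,ok&(V<60)&(S<120)&(z>-.01)&(z<0.012),n+" mat",150)
    clusters(W,ok&(V<70)&(z>0.12)&(z<0.165),n+" handle",20)
    clusters(W,ok&(z>0.18)&(z<0.45)&(S<60)&(V>80),n+" pipe",60)
    clusters(W,ok&(z>0.06)&(z<0.1)&(V>70)&((S<50)|((H>12)&(H<30))),n+" fitting",20)
E
python3 - <<'E'
from meas import *
for n in("scene","top"): report(dict(np.load(f"/tmp/{n}.npz")),n)
E
```

```text
scene red wall [382 243  58  37] c=(630,312) 200x125 ang=87.8 med=[647. 259.  31.] n=391
scene blue wall [367 235  11  10] c=(483,301) 77x26 ang=-82.7 med=[492. 272.  37.] n=76
scene blue wall [196 269  34  14] c=(250,-197) 196x54 ang=-7.0 med=[ 207. -192.   37.] n=201
scene blue wall [438 273  13   8] c=(766,310) 73x25 ang=87.1 med=[768. 281.  37.] n=77
scene blue wall [167 279  91  50] c=(278,-252) 228x176 ang=21.9 med=[ 330. -300.   38.] n=901
scene blue wall [281 341  20  11] c=(598,-233) 62x46 ang=7.9 med=[ 579. -231.   28.] n=69
scene blue wall [249 354  73  46] c=(624,-293) 178x125 ang=77.6 med=[ 663. -339.   33.] n=489
scene mat [367 237  75  57] c=(643,284) 220x216 ang=-88.4 med=[639. 213.   4.] n=826
scene mat [238 337  98  76] c=(615,-283) 220x178 ang=80.7 med=[ 664. -316.    3.] n=1048
scene handle [403 222  24  19] c=(598,375) 276x53 ang=-67.1 med=[632. 309. 146.] n=137
scene handle [452 249   4   9] c=(748,371) 172x5 ang=-69.5 med=[774. 301. 135.] n=20
scene handle [380 313  10   5] c=(768,-53) 26x11 ang=11.7 med=[769. -55. 151.] n=34
scene handle [266 332  36  24] c=(6
[... 2036 characters left out ...]
ed=[ 601. -590.  147.] n=204
top handle [231 205  17   6] c=(627,276) 57x13 ang=84.2 med=[625. 274. 148.] n=78
top handle [408 206  33  11] c=(617,-314) 125x25 ang=88.2 med=[ 618. -307.  151.] n=113
top handle [238 251   4   9] c=(478,270) 26x10 ang=-22.2 med=[477. 269. 126.] n=28
top pipe [204 130  31 135] c=(673,331) 456x163 ang=1.7 med=[617. 281. 356.] n=2885
top pipe [336 155  10  10] c=(770,-45) 39x26 ang=-58.9 med=[767. -42. 190.] n=84
top fitting [231 200  10   5] c=(642,287) 44x20 ang=45.8 med=[650. 291.  88.] n=38
top fitting [231 211  11   7] c=(616,295) 35x16 ang=-78.9 med=[616. 294.  85.] n=52
top fitting [415 212  14  11] c=(609,-313) 54x27 ang=-89.1 med=[ 605. -301.   81.] n=80
```

```bash
cat >> meas.py <<'E'
def cast(f,pts,z0):
    K=np.array(f["mtx"]);x=(pts[:,0]-K[0,2])/K[0,0];y=(pts[:,1]-K[1,2])/K[1,1];a,b=x,y
    for _ in range(8): s=1+f["k1"]*(a*a+b*b);a,b=x/s,y/s
    R=np.array(f["R"]);C=-R.T@f["t"];d=np.stack([a,b,1+0*a],1)@R
    return C+d*((z0-C[2])/d[:,2])[:,None]
def planar(f,m,z0,name,minn=60):
    m=cv2.morphologyEx(m.astype(np.uint8),cv2.MORPH_CLOSE,np.ones((3,3)))
    n,l,s,_=cv2.connectedComponentsWithStats(m)
    for i in range(1,n):
        if s[i,4]>=minn:
            v,u=np.nonzero(l==i);print(name,s[i,:4],rect(cast(f,np.stack([u,v],1).astype(float),z0)))
def report2(f,n):
    W,H,S,V,z,ok=masks(f)
    red=ok&((H<8)|(H>172))&(S>150)&(V>40); blue=ok&(H>100)&(H<125)&(S>120)&(V>40)
    planar(f,ok&(V<60)&(z>-.015)&(z<0.02),0.004,n+" mat",200)
    planar(f,ok&(V<75)&(S<110)&(z>0.13)&(z<0.17),0.147,n+" handle",30)
    planar(f,red&(z>-.01)&(z<0.06),0.035,n+" red@35",60)
    planar(f,blue&(z>-.01)&(z<0.06),0.035,n+" blue@35",60)
    planar(f,blue&(z>-.01)&(z<0.03),0.008,n+" feet@8",60)
E
python3 - <<'E'
from meas import *
for n in("scene","top"):
    f=dict(np.load(f"/tmp/{n}.npz"));report2(f,n)
    a=(f["color"][185:275,195:285] if n=="top" else f["color"][140:300,350:490])[:,:,::-1]
    b=(f["color"][185:275,365:455] if n=="top" else f["color"][320:420,230:345])[:,:,::-1]
    cv2.imwrite(f"/tmp/{n}.png",np.vstack([cv2.resize(a,(400,290)),cv2.resize(b,(400,290))]))
cv2.imwrite("pics/c.png",np.hstack([cv2.imread("/tmp/scene.png"),cv2.imread("/tmp/top.png")]))
E
```

```text
scene mat [365 236  77  58] c=(621,287) 216x180 ang=-88.1 med=[636. 215.   4.] n=871
scene mat [236 335 100  77] c=(612,-283) 217x177 ang=80.7 med=[ 660. -315.    4.] n=1088
scene handle [402 221  24  19] c=(629,298) 115x19 ang=88.5 med=[629. 297. 147.] n=130
scene handle [264 331  37  23] c=(620,-300) 106x20 ang=75.4 med=[ 621. -299.  147.] n=224
scene handle [177 398  31  33] c=(606,-591) 108x16 ang=-3.0 med=[ 604. -590.  147.] n=267
scene red@35 [380 240  59  43] c=(633,290) 192x139 ang=88.1 med=[653. 255.  35.] n=1033
scene blue@35 [359 233  24  21] c=(497,262) 102x62 ang=-72.9 med=[497. 259.  35.] n=262
scene blue@35 [166 267  92  66] c=(278,-254) 247x204 ang=21.3 med=[ 282. -262.   35.] n=3696
scene blue@35 [430 271  25  22] c=(770,271) 98x50 ang=-85.9 med=[771. 266.  35.] n=298
scene blue@35 [248 339  74  65] c=(626,-303) 175x143 ang=76.6 med=[ 644. -309.   35.] n=1994
scene feet@8 [359 238  24  16] c=(482,282) 90x48 ang=-89.0 med=[487. 272.   8.] n=199
scene feet@8 [171 272  71  49] c=(248,-233) 212x150 ang=21.4 med=[ 242. -243.    8.] n=2047
scene feet@8 [430 274  25  19] c=
[... 924 characters left out ...]
p blue@35 [389 191  57  48] c=(624,-298) 169x132 ang=77.6 med=[ 619. -294.   35.] n=1514
top blue@35 [236 249  19  14] c=(482,268) 60x43 ang=-89.6 med=[480. 258.  35.] n=174
top blue@35 [367 279  74  82] c=(277,-250) 226x170 ang=21.3 med=[ 276. -244.   35.] n=3166
top feet@8 [230 167  24  14] c=(763,291) 79x45 ang=-89.8 med=[754. 276.   8.] n=198
top feet@8 [389 191  57  48] c=(627,-302) 172x134 ang=77.6 med=[ 623. -299.    8.] n=1468
top feet@8 [236 249  19  14] c=(483,273) 61x44 ang=-89.6 med=[482. 260.   8.] n=165
top feet@8 [392 281  46  67] c=(300,-302) 228x69 ang=27.6 med=[ 301. -303.    8.] n=1023
top feet@8 [369 288  45  72] c=(264,-217) 224x84 ang=21.3 med=[ 260. -218.    8.] n=1648
```

View pics/c.png

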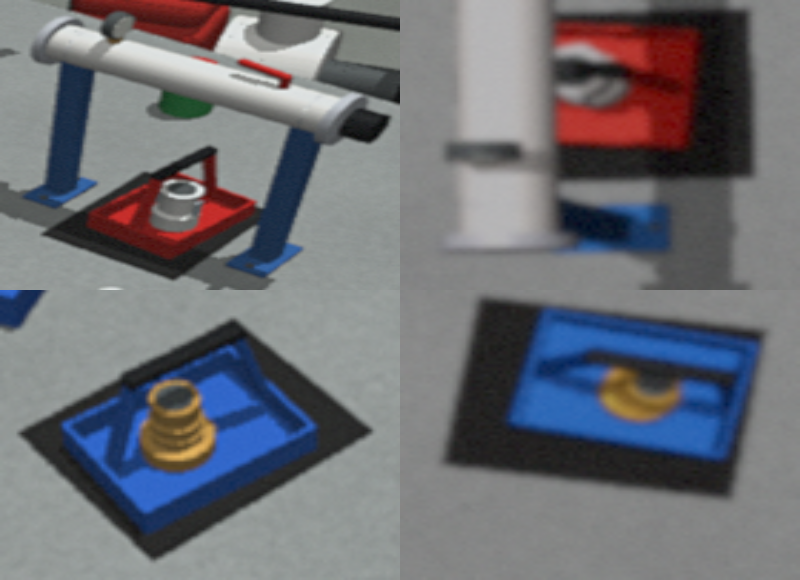

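Feet and mat give the stand at about (622,287) mm with its pipe along 2°. The red handle is at (629,298), 88.5°. The open mat is at (613,-283), 80.7°, and the blue handle is at (620,-299), 77°. I'll lean the tool to the −y side to take the red caddy first.

Emit:
arm_command:
  rows:
    - [85, [0.55, -1, 0.4], [0, 0, -0.847]]
    - [85, [0.55, -1, 0.4], [0, 0, -0.847]]
    - [85, [0.55, -1, 0.4], [0, 0, -0.847]]
    - [85, [0.55, -1, 0.4], [0, 0, -0.847]]
    - [85, [0.55, -1, 0.4], [0, 0, -0.847]]
    - [85, [0.55, -1, 0.4], [0, 0, -0.847]]
    - [85, [0.55, -1, 0.4], [0, 0, -0.847]]
    - [85, [0.55, -1, 0.4], [0, 0, -0.847]]
    - [85, [0.55, -1, 0.4], [0, 0, -0.847]]
    - [85, [0.55, -1, 0.4], [0, 0, -0.847]]
    - [85, [0.55, -1, 0.4], [0, 0, -0.847]]
    - [85, [0.55, -1, 0.4], [0, 0, -0.847]]

```text
time: 1.1
tool_pos: [0.33, 0.3022, 0.3512]
tool_rot: [-0.0, 0.717, 0.697, -0.0]
contact_force: [-0.6, 0.7, 0.3]
gripper_width: 0.995
grasp_force: 0.0
```

Emit:
arm_command:
  rows:
    - [85, [0, -0.75, 0], [0, 0, 0]]
    - [85, [0, -0.75, 0], [0, 0, 0]]
    - [85, [0, -0.75, 0], [0, 0, 0]]
    - [85, [0, -0.75, 0], [0, 0, 0]]
    - [85, [0, -0.75, 0], [0, 0, 0]]
    - [85, [0.4, -0.75, 0], [0, 0, 0]]
    - [85, [0.4, -0.75, 0], [0.4, -0.0105, 0]]
    - [85, [0.98, -0.75, 0], [0.4, -0.0105, 0]]
    - [85, [0.98, -0.75, 0], [0.4, -0.0105, 0]]
    - [85, [0.98, -0.75, 0], [0.4, -0.0105, 0]]
    - [85, [0.98, -0.75, 0], [0.4, -0.0105, 0]]
    - [85, [0.98, -0.75, 0], [0.4, -0.0105, 0]]

```text
time: 2.1
tool_pos: [0.6219, 0.0749, 0.3466]
tool_rot: [-0.219, 0.682, 0.661, 0.221]
contact_force: [0.3, -0.6, -1.1]
gripper_width: 0.995
grasp_force: 0.0
```

```bash
cat > st.py <<'E'
from h import *
from scipy.spatial.transform import Rotation as Rn
def st():
    s=monitor.state();q=s["tool_rot"];R=Rn.from_quat([q[1],q[2],q[3],q[0]]).as_matrix()
    print("t",round(float(s["time"]),2),"pos",np.round(np.array(s["tool_pos"])*1000,1),"z",np.round(R[:,2],3),"y",np.round(R[:,1],3),"q",np.round(s["joint_pos"],2),"F",np.round(s["contact_force"],1),"w",round(float(s["gripper_width"]),3),"gf",round(float(s["grasp_force"]),1))
    return s,R
if __name__=="__main__": st()
E
python3 st.py
```

```text
t 2.1 pos [621.9  74.9 346.6] z [ 0.013  0.591 -0.806] y [ 1.    -0.029 -0.006] q [-0.26  0.02  1.54  0.62  1.72 -0.18] F [ 0.3 -0.6 -1.1] w 0.995 gf 0.0
```

Emit:
arm_command:
  rows:
    - [85, [0, 0.14, -0.04], [0, 0, 0]]
    - [85, [0, 0.28, -0.075], [0, 0, 0]]
    - [85, [0.003, 0.36, -0.185], [0, 0, 0]]
    - [85, [0.006, 0.44, -0.29], [0, 0, 0]]
    - [85, [0.009, 0.53, -0.41], [0, 0, 0]]
    - [85, [0.012, 0.613, -0.523], [0, 0, 0]]
    - [85, [0.012, 0.613, -0.523], [0, 0, 0]]
    - [85, [0.012, 0.613, -0.523], [0, 0, 0]]

```text
time: 2.77
tool_pos: [0.6213, 0.2635, 0.1899]
tool_rot: [-0.218, 0.681, 0.664, 0.218]
contact_force: [0.6, -0.4, 0.2]
gripper_width: 0.996
grasp_force: 0.0
```

Run:
```python
from meas import *
from st import st
st()
f=grab("wrist");save(f,"pics/w1.png")
W,H,S,V,z,ok=masks(f)
planar(f,ok&(V<75)&(S<110)&(z>0.12)&(z<0.17),0.151,"handle",100)
clusters(W,ok&(V<75)&(S<110)&(z>0.12)&(z<0.17),"handle",100)
```

```text
t 2.77 pos [621.3 263.5 189.9] z [ 0.007  0.587 -0.809] y [ 1.    -0.022 -0.007] q [ 0.04  0.13  1.69  0.65  1.34 -0.1 ] F [ 0.6 -0.4  0.2] w 0.996 gf 0.0
handle [320 187  28 151] c=(630,297) 96x15 ang=86.9 med=[630. 292. 151.] n=3576
handle [322 188  27 151] c=(637,329) 162x24 ang=85.7 med=[631. 292. 150.] n=3414
```

View pics/w1.png

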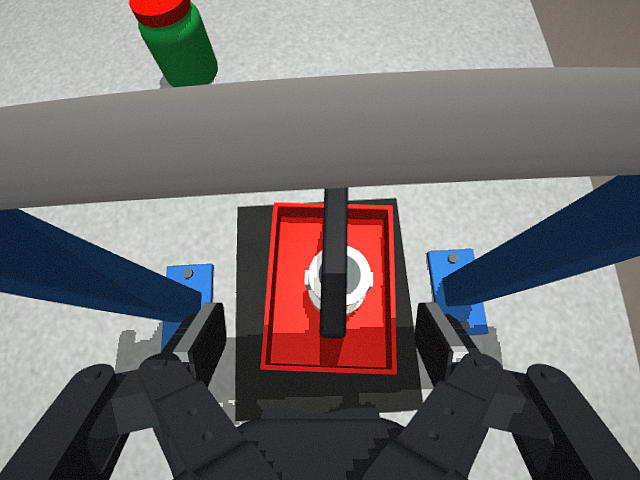

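The wrist view shows the red handle centred between the open fingers (col 335, rows 187–338). The near end is free, and the pipe passes behind and above.

Emit:
arm_command:
  rows:
    - [85, [0.013, 0.05, -0.06], [0, 0, 0]]
    - [85, [0.027, 0.1, -0.12], [0, 0, 0]]
    - [85, [0.027, 0.13, -0.16], [0, 0, 0]]
    - [85, [0.027, 0.16, -0.2], [0, 0, 0]]
    - [85, [0.027, 0.16, -0.2], [0, 0, 0]]
    - [85, [0.027, 0.16, -0.2], [0, 0, 0]]

```text
time: 3.32
tool_pos: [0.6322, 0.3097, 0.1345]
tool_rot: [-0.216, 0.681, 0.664, 0.221]
contact_force: [1.0, 0.5, -0.5]
gripper_width: 0.991
grasp_force: 0.0
```

```bash
python3 st.py
```

```text
t 3.32 pos [632.2 309.7 134.5] z [ 0.015  0.588 -0.809] y [ 1.    -0.026 -0.   ] q [ 0.11  0.23  1.68  0.67  1.22 -0.1 ] F [ 1.   0.5 -0.5] w 0.991 gf 0.0
```

Emit:
arm_command:
  rows:
    - [85, [-0.01, 0, -0.013], [0, 0, 0]]
    - [85, [-0.01, 0, -0.013], [0, 0, 0]]
    - [40, [-0.01, 0, -0.013], [0, 0, 0]]
    - [20, [-0.01, 0, -0.013], [0, 0, 0]]
    - [5, [-0.01, 0, -0.013], [0, 0, 0]]
    - [5, [-0.01, 0, -0.013], [0, 0, 0]]
    - [5, [-0.01, 0, -0.013], [0, 0, 0]]
    - [5, [-0.01, 0, -0.013], [0, 0, 0]]
    - [5, [-0.01, 0, -0.013], [0, 0, 0]]
    - [5, [-0.01, 0, -0.013], [0, 0, 0]]
    - [5, [-0.01, 0, -0.013], [0, 0, 0]]
    - [5, [-0.01, 0, -0.013], [0, 0, 0]]

```text
time: 4.32
tool_pos: [0.6296, 0.3097, 0.1306]
tool_rot: [-0.215, 0.681, 0.663, 0.222]
contact_force: [1.9, -0.7, -1.0]
gripper_width: 0.173
grasp_force: 61.6
```

```bash
python3 st.py
```

```text
t 4.32 pos [629.6 309.7 130.6] z [ 0.016  0.588 -0.809] y [ 1.    -0.027  0.001] q [ 0.11  0.23  1.69  0.67  1.21 -0.1 ] F [ 1.9 -0.7 -1. ] w 0.173 gf 61.6
```

Emit:
arm_command:
  rows:
    - [5, [0, 0, 0.007], [0, 0, 0]]
    - [5, [0, 0, 0.017], [0, 0, 0]]
    - [5, [0, 0, 0.029], [0, 0, 0]]
    - [5, [0, 0, 0.041], [0, 0, 0]]
    - [5, [0, 0, 0.048], [0, 0, 0]]
    - [5, [0, 0, 0.05], [0, 0, 0]]
    - [5, [0, 0, 0.05], [0, 0, 0]]
    - [5, [0, 0, 0.05], [0, 0, 0]]

```text
time: 4.98
tool_pos: [0.6292, 0.3098, 0.1454]
tool_rot: [-0.216, 0.681, 0.664, 0.221]
contact_force: [0.3, 0.4, -7.5]
gripper_width: 0.175
grasp_force: 60.8
```

```bash
cat > tilt.py <<'E'
from meas import *
from st import st
import sys
st()
f=grab("wrist")
if len(sys.argv)>2: save(f,sys.argv[2])
W,H,S,V,z,_=masks(f)
m=(((H<8)|(H>172))&(S>150)) if sys.argv[1]=="red" else ((H>100)&(H<125)&(S>120))
m&=(V>50)&~np.isnan(z)&(W[...,0]>.3)
n,l,s,_=cv2.connectedComponentsWithStats(m.astype(np.uint8));i=1+np.argmax(s[1:,4]);p=W[l==i]
hi=p[:,2]
# lines: fit plane to floor pixels (dominant low plane) by RANSAC
rng=np.random.default_rng(0);best=None
for _ in range(400):
    a=p[rng.choice(len(p),3)];nn=np.cross(a[1]-a[0],a[2]-a[0]);L=np.linalg.norm(nn)
    if L<1e-5: continue
    nn/=L
    if abs(nn[2])<.85: continue
    inl=abs((p-a[0])@nn)<.003
    if best is None or inl.sum()>best.sum(): best=inl
q=p[best];c=q.mean(0);nn=np.linalg.svd(q-c,full_matrices=False)[2][2];nn*=np.sign(nn[2])
print("plane n",np.round(nn,3),"c",np.round(c,3),len(q),len(p),"box",s[i])
E
python3 tilt.py red
```

```text
t 4.98 pos [629.2 309.8 145.4] z [ 0.015  0.588 -0.809] y [ 1.    -0.026 -0.   ] q [ 0.11  0.21  1.68  0.67  1.23 -0.08] F [ 0.3  0.4 -7.5] w 0.175 gf 60.8
plane n [-0.008 -0.005  1.   ] c [0.67  0.345 0.023] 3203 5410 box [ 338  227   66  123 5410]
```

Emit:
arm_command:
  rows:
    - [5, [0, -0.012, 0.016], [0, 0, 0]]
    - [5, [0, -0.035, 0.048], [0, 0, 0]]
    - [5, [0, -0.07, 0.095], [0, 0, 0]]
    - [5, [0, -0.11, 0.145], [0, 0, 0]]
    - [5, [0, -0.15, 0.19], [0, 0, 0]]
    - [5, [0, -0.2, 0.23], [0, 0, 0]]
    - [5, [0, -0.26, 0.255], [0, 0, 0]]
    - [5, [0, -0.33, 0.27], [0, 0, 0]]
    - [5, [0, -0.4, 0.27], [0, 0, 0]]
    - [5, [0, -0.47, 0.27], [0, 0, 0]]
    - [5, [0, -0.54, 0.27], [0, 0, 0]]
    - [5, [0, -0.61, 0.27], [0, 0, 0]]

```text
time: 6.03
tool_pos: [0.6295, 0.1251, 0.2279]
tool_rot: [-0.215, 0.681, 0.664, 0.222]
contact_force: [1.0, -1.0, -7.9]
gripper_width: 0.175
grasp_force: 60.8
```

Emit:
arm_command:
  rows:
    - [5, [-0.02, -0.07, 0], [0, 0, 0]]
    - [5, [-0.06, -0.14, 0], [0, 0, 0]]
    - [5, [-0.12, -0.2, 0], [0, 0, 0]]
    - [5, [-0.19, -0.26, -0.005], [0, 0, 0]]
    - [5, [-0.26, -0.31, -0.02], [0, 0, 0]]
    - [5, [-0.33, -0.345, -0.045], [0, 0, 0]]
    - [5, [-0.4, -0.37, -0.08], [0, 0, 0]]
    - [5, [-0.47, -0.385, -0.12], [0, 0, 0]]
    - [5, [-0.53, -0.39, -0.16], [0, 0, 0]]
    - [5, [-0.57, -0.39, -0.19], [0, 0, 0]]
    - [5, [-0.595, -0.39, -0.21], [0, 0, 0]]
    - [5, [-0.6, -0.39, -0.22], [0, 0, 0]]

```text
time: 7.03
tool_pos: [0.4484, 0.0095, 0.1604]
tool_rot: [-0.215, 0.682, 0.663, 0.221]
contact_force: [1.2, 0.4, -7.8]
gripper_width: 0.173
grasp_force: 60.7
```

```bash
python3 tilt.py red
```

```text
t 7.03 pos [448.4   9.5 160.4] z [ 0.016  0.587 -0.809] y [ 1.    -0.028  0.   ] q [-0.49 -0.22  2.08  0.55  1.59 -0.54] F [ 1.2  0.4 -7.8] w 0.173 gf 60.7
plane n [ 0.006 -0.005  1.   ] c [0.41  0.047 0.038] 3229 5298 box [ 238  227   67  122 5298]
```

Emit:
arm_command:
  rows:
    - [5, [0, 0, -0.01], [0, 0, 0]]
    - [5, [0, 0, -0.03], [0, 0, 0]]
    - [5, [0, 0, -0.05], [0, 0, 0]]
    - [5, [0, 0, -0.07], [0, 0, 0]]
    - [5, [0, 0, -0.085], [0, 0, 0]]
    - [5, [0, 0, -0.095], [0, 0, 0]]
    - [5, [0, 0, -0.102], [0, 0, 0]]
    - [5, [0, 0, -0.107], [0, 0, 0]]
    - [5, [0, 0, -0.111], [0, 0, 0]]
    - [5, [0, 0, -0.114], [0, 0, 0]]
    - [5, [0, 0, -0.114], [0, 0, 0]]
    - [5, [0, 0, -0.114], [0, 0, 0]]

```text
time: 8.08
tool_pos: [0.4494, 0.0098, 0.1265]
tool_rot: [-0.215, 0.681, 0.664, 0.222]
contact_force: [-0.6, -0.1, -6.8]
gripper_width: 0.175
grasp_force: 60.8
```

```bash
python3 tilt.py red
```

```text
t 8.08 pos [449.4   9.8 126.5] z [ 0.016  0.588 -0.809] y [ 1.    -0.026  0.   ] q [-0.49 -0.17  2.1   0.55  1.53 -0.58] F [-0.6 -0.1 -6.8] w 0.175 gf 60.8
plane n [ 0.005 -0.006  1.   ] c [0.411 0.047 0.004] 3248 5306 box [ 238  227   67  122 5306]
```

Emit:
arm_command:
  rows:
    - [5, [0, 0, -0.003], [0, 0, 0]]
    - [5, [0, 0, -0.006], [0, 0, 0]]
    - [5, [0, 0, -0.006], [0, 0, 0]]
    - [25, [0, 0, -0.006], [0, 0, 0]]
    - [45, [0, 0, -0.006], [0, 0, 0]]
    - [65, [0, 0, -0.006], [0, 0, 0]]
    - [85, [0, 0, -0.006], [0, 0, 0]]
    - [85, [0, 0, -0.006], [0, 0, 0]]
    - [85, [0, -0.02, 0.027], [0, 0, 0]]
    - [85, [0, -0.06, 0.08], [0, 0, 0]]
    - [85, [0, -0.12, 0.16], [0, 0, 0]]
    - [85, [0, -0.18, 0.25], [0, 0, 0]]

```text
time: 9.13
tool_pos: [0.4485, -0.0444, 0.2018]
tool_rot: [-0.217, 0.681, 0.663, 0.221]
contact_force: [0.4, 0.2, -0.0]
gripper_width: 0.995
grasp_force: 0.0
```

```bash
python3 tilt.py red
```

```text
t 9.13 pos [448.5 -44.4 201.8] z [ 0.013  0.589 -0.808] y [ 1.    -0.026 -0.002] q [-0.59 -0.21  2.    0.52  1.7  -0.59] F [ 0.4  0.2 -0. ] w 0.995 gf 0.0
plane n [ 0.001 -0.002  1.   ] c [ 0.447 -0.005  0.004] 9581 13747 box [  256   203   128   160 13747]
```

Emit:
arm_command:
  rows:
    - [85, [0, -0.02, 0.13], [0, 0, 0]]
    - [85, [0, -0.05, 0.26], [0, 0, 0]]
    - [85, [0.05, -0.15, 0.33], [0, 0, -0.133]]
    - [85, [0.52, -1, 0.33], [0, 0, -0.133]]
    - [85, [0.52, -1, 0.33], [0, 0, -0.133]]
    - [85, [0.52, -1, 0.33], [0, 0, -0.133]]
    - [85, [0.52, -1, 0.33], [0, 0, -0.133]]
    - [85, [0.52, -1, 0.33], [0, 0, -0.133]]
    - [85, [0.52, -1, 0.33], [0, 0, -0.133]]
    - [85, [0.52, -1, 0.33], [0, 0, -0.133]]
    - [85, [0.52, -1, 0.33], [0, 0, -0.133]]
    - [85, [0.52, -1, 0.33], [0, 0, -0.133]]

```text
time: 10.18
tool_pos: [0.6055, -0.3461, 0.2977]
tool_rot: [-0.193, 0.747, 0.588, 0.243]
contact_force: [0.5, -0.4, -0.3]
gripper_width: 0.997
grasp_force: 0.0
```

Emit:
arm_command:
  rows:
    - [85, [0, -0.04, -0.12], [0, 0, 0]]
    - [85, [0, -0.04, -0.25], [0, 0, 0]]
    - [85, [0, -0.04, -0.25], [0, 0, 0]]
    - [85, [0, -0.04, -0.25], [0, 0, 0]]
    - [85, [0, -0.04, -0.25], [0, 0, 0]]

```text
time: 10.6
tool_pos: [0.6056, -0.3556, 0.2283]
tool_rot: [-0.191, 0.746, 0.589, 0.243]
contact_force: [-0.4, -1.0, 0.8]
gripper_width: 0.997
grasp_force: 0.0
```

```bash
cat > hd.py <<'E'
from meas import *
from st import st
import sys
st()
f=grab("wrist")
if len(sys.argv)>1: save(f,sys.argv[1])
W,H,S,V,z,ok=masks(f)
h=float(sys.argv[2]) if len(sys.argv)>2 else .151
planar(f,ok&(V<75)&(S<110)&(z>h-.03)&(z<h+.02),h,"handle",300)
E
python3 hd.py pics/w2.png
```

```text
t 10.6 pos [ 605.6 -355.6  228.3] z [ 0.138  0.571 -0.809] y [ 0.973 -0.232  0.002] q [-0.83  0.41  1.29  0.52  1.79 -0.58] F [-0.4 -1.   0.8] w 0.997 gf 0.0
handle [89  0 23 57] c=(455,-29) 84x21 ang=88.8 med=[455. -31. 151.] n=1003
handle [314 176  22 134] c=(622,-300) 104x15 ang=76.8 med=[ 621. -304.  151.] n=2610
```

View pics/w2.png

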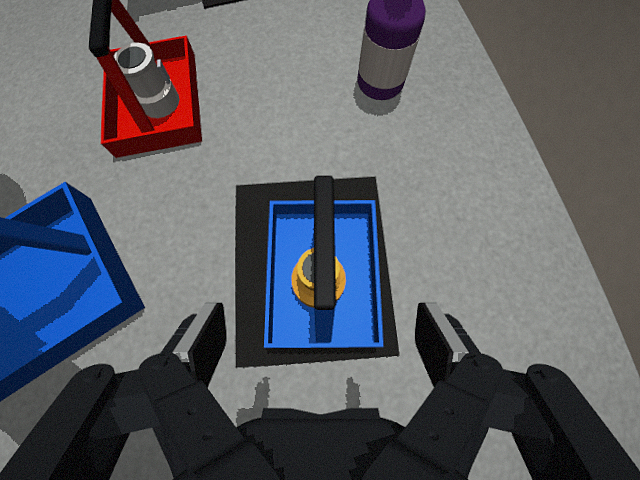

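The blue handle is centred between the fingers (col 324, rows 176–308), and the adapter stands upright at (320,277).

Emit:
arm_command:
  rows:
    - [85, [0.012, 0.045, -0.065], [0, 0, 0]]
    - [85, [0.03, 0.11, -0.16], [0, 0, 0]]
    - [85, [0.046, 0.165, -0.24], [0, 0, 0]]
    - [85, [0.057, 0.2, -0.295], [0, 0, 0]]
    - [85, [0.063, 0.223, -0.33], [0, 0, 0]]
    - [85, [0.063, 0.223, -0.33], [0, 0, 0]]
    - [85, [0.063, 0.223, -0.33], [0, 0, 0]]

```text
time: 11.23
tool_pos: [0.6249, -0.2896, 0.1284]
tool_rot: [-0.19, 0.747, 0.589, 0.243]
contact_force: [-0.0, -0.5, 0.1]
gripper_width: 0.991
grasp_force: 0.0
```

Emit:
arm_command:
  rows:
    - [60, [0, 0, 0], [0, 0, 0]]
    - [40, [0, 0, 0], [0, 0, 0]]
    - [20, [0, 0, 0], [0, 0, 0]]
    - [5, [0, 0, 0], [0, 0, 0]]
    - [5, [0, 0, 0], [0, 0, 0]]
    - [5, [0, 0, 0], [0, 0, 0]]
    - [5, [0, 0, 0], [0, 0, 0]]
    - [5, [0, 0, 0], [0, 0, 0]]
    - [5, [0, 0, 0], [0, 0, 0]]

```text
time: 11.98
tool_pos: [0.6245, -0.2898, 0.1267]
tool_rot: [-0.191, 0.747, 0.589, 0.243]
contact_force: [1.3, -2.7, 1.0]
gripper_width: 0.173
grasp_force: 59.7
```

```bash
python3 st.py
```

```text
t 11.98 pos [ 624.5 -289.8  126.7] z [ 0.138  0.571 -0.809] y [ 0.972 -0.234  0.001] q [-0.75  0.44  1.43  0.54  1.61 -0.59] F [ 1.3 -2.7  1. ] w 0.173 gf 59.7
```

Emit:
arm_command:
  rows:
    - [5, [0, 0, 0.007], [0, 0, 0]]
    - [5, [0, 0, 0.017], [0, 0, 0]]
    - [5, [0, 0, 0.029], [0, 0, 0]]
    - [5, [0, 0, 0.041], [0, 0, 0]]
    - [5, [0, 0, 0.048], [0, 0, 0]]
    - [5, [0, 0, 0.05], [0, 0, 0]]
    - [5, [0, 0, 0.05], [0, 0, 0]]

```text
time: 12.57
tool_pos: [0.6242, -0.2893, 0.1414]
tool_rot: [-0.191, 0.747, 0.589, 0.243]
contact_force: [0.9, -0.2, -7.8]
gripper_width: 0.175
grasp_force: 58.6
```

```bash
python3 tilt.py blue
```

```text
t 12.57 pos [ 624.2 -289.3  141.4] z [ 0.137  0.571 -0.809] y [ 0.972 -0.233 -0.   ] q [-0.75  0.42  1.43  0.54  1.63 -0.58] F [ 0.9 -0.2 -7.8] w 0.175 gf 58.6
plane n [-0.093 -0.037  0.995] c [ 0.359 -0.251  0.007] 2601 9916 box [   0  217   84  213 9916]
```

```bash
sed -i 's/^st()$/s0,_=st();T=s0["tool_pos"]/; s/&(W\[...,0\]>.3)/\&(np.hypot(W[...,0]-T[0],W[...,1]-T[1])<.13)/' tilt.py; python3 tilt.py blue
```

```text
t 12.62 pos [ 624.1 -289.3  141.3] z [ 0.137  0.572 -0.809] y [ 0.972 -0.233 -0.   ] q [-0.75  0.42  1.43  0.54  1.63 -0.58] F [-1.3 -0.4 -7.4] w 0.181 gf 58.6
plane n [-0.009 -0.003  1.   ] c [ 0.671 -0.264  0.022] 3295 5503 box [ 337  227   68  123 5503]
```

Emit:
arm_command:
  rows:
    - [5, [0, 0.01, 0.02], [0, 0, 0]]
    - [5, [0, 0.04, 0.05], [0, 0, 0]]
    - [5, [0, 0.09, 0.1], [0, 0, 0.01]]
    - [5, [0, 0.16, 0.15], [0, 0, 0.03]]
    - [5, [0, 0.24, 0.2], [0, 0, 0.05]]
    - [5, [0, 0.33, 0.24], [0, 0, 0.07]]
    - [5, [0, 0.42, 0.265], [0, 0, 0.09]]
    - [5, [0, 0.51, 0.27], [0, 0, 0.11]]
    - [5, [-0.003, 0.6, 0.27], [0, 0, 0.13]]
    - [5, [-0.006, 0.69, 0.27], [0, 0, 0.15]]
    - [5, [-0.008, 0.78, 0.27], [0, 0, 0.162]]
    - [5, [-0.008, 0.87, 0.27], [0, 0, 0.168]]

```text
time: 13.67
tool_pos: [0.6214, -0.0261, 0.2236]
tool_rot: [-0.222, 0.662, 0.683, 0.216]
contact_force: [0.0, 0.3, -8.5]
gripper_width: 0.176
grasp_force: 58.7
```

Emit:
arm_command:
  rows:
    - [5, [0, 0.09, 0], [0, 0, 0]]
    - [5, [0, 0.18, 0], [0, 0, 0]]
    - [5, [0, 0.27, 0], [0, 0, 0]]
    - [5, [0, 0.36, 0], [0, 0, 0]]
    - [5, [0, 0.45, 0], [0, 0, 0]]
    - [5, [0, 0.53, 0], [0, 0, 0]]
    - [5, [0, 0.6, 0], [0, 0, 0]]
    - [5, [0, 0.66, 0], [0, 0, 0]]
    - [5, [0, 0.71, 0], [0, 0, 0]]
    - [5, [0, 0.74, 0], [0, 0, 0]]
    - [5, [0, 0.757, 0], [0, 0, 0]]
    - [5, [0, 0.757, 0], [0, 0, 0]]

```text
time: 14.67
tool_pos: [0.6214, 0.1997, 0.2226]
tool_rot: [-0.222, 0.662, 0.682, 0.215]
contact_force: [-0.2, -0.4, -8.9]
gripper_width: 0.174
grasp_force: 58.9
```

```bash
python3 tilt.py blue
```

```text
t 14.67 pos [621.4 199.7 222.6] z [-0.018  0.588 -0.809] y [ 1.    0.03 -0.  ] q [-0.06  0.1   1.67  0.63  1.47 -0.19] F [-0.2 -0.4 -8.9] w 0.174 gf 58.9
plane n [-0.006 -0.001  1.   ] c [0.66  0.236 0.104] 3302 5628 box [ 338  227   67  123 5628]
```

Emit:
arm_command:
  rows:
    - [5, [0, 0.015, -0.002], [0, 0, 0]]
    - [5, [0, 0.045, -0.01], [0, 0, 0]]
    - [5, [0, 0.085, -0.022], [0, 0, 0]]
    - [5, [0, 0.125, -0.04], [0, 0, 0]]
    - [5, [0, 0.165, -0.07], [0, 0, 0]]
    - [5, [0, 0.205, -0.11], [0, 0, 0]]
    - [5, [0, 0.24, -0.155], [0, 0, 0]]
    - [5, [0, 0.275, -0.2], [0, 0, 0]]
    - [5, [0, 0.3, -0.235], [0, 0, 0]]
    - [5, [0, 0.318, -0.258], [0, 0, 0]]
    - [5, [0, 0.325, -0.27], [0, 0, 0]]
    - [5, [0, 0.325, -0.275], [0, 0, 0]]

```text
time: 15.72
tool_pos: [0.6212, 0.297, 0.1387]
tool_rot: [-0.222, 0.663, 0.682, 0.215]
contact_force: [-0.2, -0.2, -8.5]
gripper_width: 0.178
grasp_force: 58.8
```

Emit:
arm_command:
  rows:
    - [5, [0, 0, -0.005], [0, 0, 0]]
    - [5, [0, 0, -0.015], [0, 0, 0]]
    - [5, [0, 0, -0.024], [0, 0, 0]]
    - [5, [0, 0, -0.031], [0, 0, 0]]
    - [5, [0, 0, -0.037], [0, 0, 0]]
    - [5, [0, 0, -0.041], [0, 0, 0]]
    - [5, [0, 0, -0.044], [0, 0, 0]]
    - [5, [0, 0, -0.047], [0, 0, 0]]
    - [5, [0, 0, -0.047], [0, 0, 0]]
    - [5, [0, 0, -0.047], [0, 0, 0]]

```text
time: 16.55
tool_pos: [0.6221, 0.2963, 0.1267]
tool_rot: [-0.222, 0.663, 0.682, 0.216]
contact_force: [-1.6, -2.5, -3.5]
gripper_width: 0.185
grasp_force: 59.6
```

```bash
python3 tilt.py blue
```

```text
t 16.55 pos [622.1 296.3 126.7] z [-0.016  0.588 -0.809] y [1.    0.029 0.001] q [ 0.09  0.23  1.69  0.67  1.25 -0.17] F [-1.6 -2.5 -3.5] w 0.185 gf 59.6Traceback (most recent call last):
  File "tilt.py", line 21, in <module>
    q=p[best];c=q.mean(0);nn=np.linalg.svd(q-c,full_matrices=False)[2][2];nn*=np.sign(nn[2])
                             ~~~~~~~~~~~~~~~~~~~~~~~~~~~~~~~~~~~~~~~~~^^^
IndexError: index 2 is out of bounds for axis 0 with size 1
```

Emit:
arm_command:
  rows:
    - [5, [0, 0, -0.003], [0, 0, 0]]
    - [5, [0, 0, -0.003], [0, 0, 0]]
    - [25, [0, 0, -0.003], [0, 0, 0]]
    - [45, [0, 0, -0.003], [0, 0, 0]]
    - [65, [0, 0, -0.003], [0, 0, 0]]
    - [85, [0, 0, -0.003], [0, 0, 0]]
    - [85, [0, 0, -0.003], [0, 0, 0]]
    - [85, [0, -0.02, 0.027], [0, 0, 0]]
    - [85, [0, -0.06, 0.08], [0, 0, 0]]
    - [85, [0, -0.12, 0.16], [0, 0, 0]]
    - [85, [0, -0.18, 0.25], [0, 0, 0]]
    - [85, [0, -0.18, 0.25], [0, 0, 0]]

```text
time: 17.6
tool_pos: [0.6255, 0.2401, 0.2085]
tool_rot: [-0.218, 0.663, 0.682, 0.22]
contact_force: [0.7, 0.4, 1.5]
gripper_width: 0.994
grasp_force: 0.0
```

```bash
python3 hd.py pics/w3.png
```

```text
t 17.6 pos [625.5 240.1 208.5] z [-0.006  0.588 -0.809] y [1.    0.026 0.011] q [ 0.    0.12  1.67  0.64  1.4  -0.16] F [0.7 0.4 1.5] w 0.994 gf 0.0
handle [305 178  25 147] c=(622,286) 104x15 ang=-88.0 med=[622. 282. 151.] n=3123
```

View pics/w3.png

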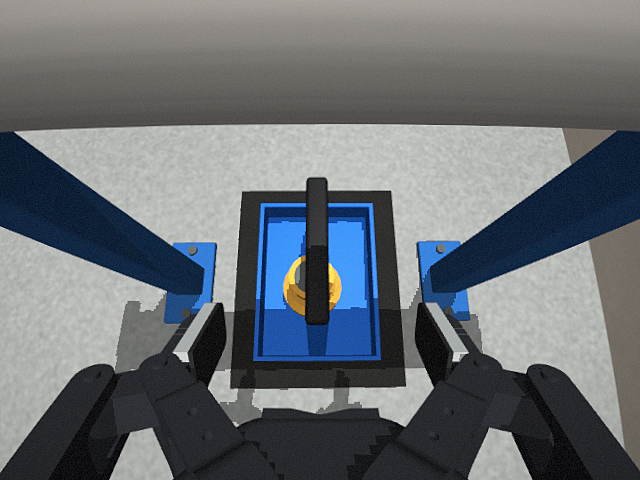

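Blue stands centred on the stand mat (handle at col 316), with the adapter upright at (312,285). Next is red.

Emit:
arm_command:
  rows:
    - [85, [0, -0.07, 0.09], [0, 0, 0]]
    - [85, [0, -0.16, 0.17], [0, 0, 0]]
    - [85, [0, -0.28, 0.24], [0, 0, 0]]
    - [85, [-0.05, -0.4, 0.28], [0, 0, -0.035]]
    - [85, [-0.14, -0.52, 0.3], [0, 0, -0.035]]
    - [85, [-0.58, -1, 0.3], [0, 0, -0.035]]
    - [85, [-0.58, -1, 0.3], [0, 0, -0.035]]
    - [85, [-0.58, -1, 0.3], [0, 0, -0.035]]
    - [85, [-0.58, -1, 0.3], [0, 0, -0.035]]
    - [85, [-0.58, -1, 0.3], [0, 0, -0.035]]
    - [85, [-0.58, -1, 0.3], [0, 0, -0.035]]
    - [85, [-0.58, -1, 0.2], [0, 0, -0.035]]

```text
time: 18.65
tool_pos: [0.4497, -0.0601, 0.2658]
tool_rot: [-0.21, 0.682, 0.664, 0.223]
contact_force: [0.9, -1.4, 0.9]
gripper_width: 0.996
grasp_force: 0.0
```

Emit:
arm_command:
  rows:
    - [85, [0, 0, -0.11], [0, 0, 0]]
    - [85, [0, 0, -0.11], [0, 0, 0]]
    - [85, [0, 0, -0.11], [0, 0, 0]]
    - [85, [0, 0, -0.11], [0, 0, 0]]

```text
time: 18.98
tool_pos: [0.4483, -0.0574, 0.2289]
tool_rot: [-0.216, 0.681, 0.664, 0.222]
contact_force: [0.1, 0.7, -0.1]
gripper_width: 0.997
grasp_force: 0.0
```

```bash
python3 hd.py /tmp/w.png .147
```

```text
t 18.98 pos [448.3 -57.4 228.9] z [ 0.016  0.588 -0.809] y [ 1.    -0.026  0.001] q [-0.61 -0.22  1.97  0.52  1.75 -0.59] F [ 0.1  0.7 -0.1] w 0.997 gf 0.0
handle [467   0  25  25] c=(621,243) 36x23 ang=-89.3 med=[621. 245. 147.] n=451
handle [309 179  22 132] c=(449,0) 104x16 ang=88.1 med=[449.  -5. 147.] n=2551
```

Emit:
arm_command:
  rows:
    - [85, [0, 0.045, -0.065], [0, 0, 0]]
    - [85, [0, 0.11, -0.16], [0, 0, 0]]
    - [85, [0, 0.165, -0.24], [0, 0, 0]]
    - [85, [0.003, 0.205, -0.305], [0, 0, 0]]
    - [85, [0.003, 0.228, -0.342], [0, 0, 0]]
    - [85, [0.003, 0.228, -0.342], [0, 0, 0]]
    - [85, [0.003, 0.228, -0.342], [0, 0, 0]]

```text
time: 19.62
tool_pos: [0.4495, 0.0108, 0.1264]
tool_rot: [-0.215, 0.681, 0.664, 0.222]
contact_force: [0.6, -0.0, 0.4]
gripper_width: 0.991
grasp_force: 0.0
```

Emit:
arm_command:
  rows:
    - [60, [0, 0, 0], [0, 0, 0]]
    - [40, [0, 0, 0], [0, 0, 0]]
    - [20, [0, 0, 0], [0, 0, 0]]
    - [5, [0, 0, 0], [0, 0, 0]]
    - [5, [0, 0, 0], [0, 0, 0]]
    - [5, [0, 0, 0], [0, 0, 0]]
    - [5, [0, 0, 0], [0, 0, 0]]
    - [5, [0, 0, 0], [0, 0, 0]]
    - [5, [0, 0, 0], [0, 0, 0]]

```text
time: 20.37
tool_pos: [0.4492, 0.0105, 0.1254]
tool_rot: [-0.215, 0.681, 0.663, 0.222]
contact_force: [3.3, -0.5, 0.3]
gripper_width: 0.176
grasp_force: 60.8
```

Emit:
arm_command:
  rows:
    - [5, [0, 0, 0.007], [0, 0, 0]]
    - [5, [0, 0, 0.017], [0, 0, 0]]
    - [5, [0, 0, 0.029], [0, 0, 0]]
    - [5, [0, 0, 0.041], [0, 0, 0]]
    - [5, [0, 0, 0.048], [0, 0, 0]]
    - [5, [0, 0, 0.05], [0, 0, 0]]
    - [5, [0, 0, 0.05], [0, 0, 0]]

```text
time: 20.95
tool_pos: [0.4487, 0.0107, 0.1402]
tool_rot: [-0.216, 0.681, 0.664, 0.221]
contact_force: [0.4, 0.2, -6.8]
gripper_width: 0.175
grasp_force: 59.8
```

```bash
python3 tilt.py red
```

```text
t 20.95 pos [448.7  10.7 140.2] z [ 0.015  0.587 -0.809] y [ 1.    -0.026  0.   ] q [-0.49 -0.19  2.09  0.55  1.55 -0.56] F [ 0.4  0.2 -6.8] w 0.175 gf 59.8
plane n [-0.005 -0.003  1.   ] c [0.489 0.045 0.019] 3231 5296 box [ 338  228   66  122 5296]
```

Emit:
arm_command:
  rows:
    - [5, [0.01, 0, 0.02], [0, 0, 0]]
    - [5, [0.03, 0, 0.05], [0, 0, 0]]
    - [5, [0.07, -0.01, 0.1], [0, 0, -0.005]]
    - [5, [0.12, -0.03, 0.15], [0, 0, -0.013]]
    - [5, [0.18, -0.06, 0.19], [0, 0, -0.022]]
    - [5, [0.24, -0.1, 0.215], [0, 0, -0.032]]
    - [5, [0.3, -0.15, 0.22], [0, 0, -0.042]]
    - [5, [0.36, -0.21, 0.22], [0, 0, -0.052]]
    - [5, [0.42, -0.28, 0.22], [0, 0, -0.062]]
    - [5, [0.47, -0.36, 0.22], [0, 0, -0.072]]
    - [5, [0.51, -0.44, 0.22], [0, 0, -0.078]]
    - [5, [0.54, -0.52, 0.22], [0, 0, -0.082]]

```text
time: 22.0
tool_pos: [0.6123, -0.1464, 0.2067]
tool_rot: [-0.201, 0.723, 0.618, 0.235]
contact_force: [-0.2, 0.4, -7.1]
gripper_width: 0.177
grasp_force: 59.8
```

Emit:
arm_command:
  rows:
    - [5, [0.01, -0.08, 0], [0, 0, 0]]
    - [5, [0.013, -0.16, 0], [0, 0, 0]]
    - [5, [0.013, -0.23, 0], [0, 0, 0]]
    - [5, [0.013, -0.29, 0], [0, 0, 0]]
    - [5, [0.013, -0.34, -0.01], [0, 0, 0]]
    - [5, [0.013, -0.38, -0.03], [0, 0, 0]]
    - [5, [0.013, -0.405, -0.06], [0, 0, 0]]
    - [5, [0.013, -0.42, -0.1], [0, 0, 0]]
    - [5, [0.013, -0.423, -0.14], [0, 0, 0]]
    - [5, [0.013, -0.423, -0.17], [0, 0, 0]]
    - [5, [0.013, -0.423, -0.19], [0, 0, 0]]
    - [5, [0.013, -0.423, -0.2], [0, 0, 0]]

```text
time: 23.0
tool_pos: [0.6139, -0.2707, 0.1439]
tool_rot: [-0.203, 0.722, 0.618, 0.235]
contact_force: [-0.1, 0.8, -7.4]
gripper_width: 0.178
grasp_force: 59.8
```

```bash
python3 tilt.py red
```

```text
t 23.0 pos [ 613.9 -270.7  143.9] z [ 0.088  0.583 -0.808] y [ 0.988 -0.154 -0.003] q [-0.74  0.4   1.45  0.52  1.66 -0.63] F [-0.1  0.8 -7.4] w 0.178 gf 59.8
plane n [-0.006 -0.007  1.   ] c [ 0.658 -0.241  0.022] 3219 5320 box [ 338  227   66  123 5320]
```

Lower about 15 mm.

Emit:
arm_command:
  rows:
    - [5, [0, 0, -0.007], [0, 0, 0]]
    - [5, [0, 0, -0.017], [0, 0, 0]]
    - [5, [0, 0, -0.027], [0, 0, 0]]
    - [5, [0, 0, -0.034], [0, 0, 0]]
    - [5, [0, 0, -0.039], [0, 0, 0]]
    - [5, [0, 0, -0.043], [0, 0, 0]]
    - [5, [0, 0, -0.047], [0, 0, 0]]
    - [5, [0, 0, -0.05], [0, 0, 0]]
    - [5, [0, 0, -0.05], [0, 0, 0]]

```text
time: 23.8
tool_pos: [0.6145, -0.2721, 0.1309]
tool_rot: [-0.201, 0.723, 0.618, 0.235]
contact_force: [-0.3, 0.5, -6.5]
gripper_width: 0.175
grasp_force: 59.8
```

```bash
python3 st.py
```

```text
t 23.8 pos [ 614.5 -272.1  130.9] z [ 0.091  0.581 -0.809] y [ 0.988 -0.155 -0.   ] q [-0.74  0.42  1.45  0.51  1.64 -0.64] F [-0.3  0.5 -6.5] w 0.175 gf 59.8
```

Emit:
arm_command:
  rows:
    - [5, [0, 0, -0.003], [0, 0, 0]]
    - [5, [0, 0, -0.006], [0, 0, 0]]
    - [5, [0, 0, -0.008], [0, 0, 0]]
    - [5, [0, 0, -0.008], [0, 0, 0]]
    - [5, [0, 0, -0.008], [0, 0, 0]]

```text
time: 24.22
tool_pos: [0.6149, -0.2722, 0.1295]
tool_rot: [-0.201, 0.722, 0.618, 0.235]
contact_force: [0.2, 0.3, -3.2]
gripper_width: 0.173
grasp_force: 60.2
```

```bash
python3 st.py
```

```text
t 24.22 pos [ 614.9 -272.2  129.5] z [ 0.091  0.581 -0.809] y [ 0.988 -0.154  0.001] q [-0.74  0.42  1.45  0.52  1.64 -0.64] F [ 0.2  0.3 -3.2] w 0.173 gf 60.2
```

In contact now, so I'll release and retreat.

Emit:
arm_command:
  rows:
    - [5, [0, 0, -0.003], [0, 0, 0]]
    - [25, [0, 0, -0.003], [0, 0, 0]]
    - [45, [0, 0, -0.003], [0, 0, 0]]
    - [65, [0, 0, -0.003], [0, 0, 0]]
    - [85, [0, 0, -0.003], [0, 0, 0]]
    - [85, [0, 0, -0.003], [0, 0, 0]]
    - [85, [-0.003, -0.02, 0.027], [0, 0, 0]]
    - [85, [-0.01, -0.06, 0.08], [0, 0, 0]]
    - [85, [-0.02, -0.12, 0.16], [0, 0, 0]]
    - [85, [-0.03, -0.2, 0.28], [0, 0, 0]]
    - [85, [-0.04, -0.27, 0.38], [0, 0, 0]]
    - [85, [-0.04, -0.27, 0.38], [0, 0, 0]]

```text
time: 25.22
tool_pos: [0.6038, -0.359, 0.2522]
tool_rot: [-0.194, 0.724, 0.619, 0.236]
contact_force: [0.6, -0.3, 1.7]
gripper_width: 0.994
grasp_force: 0.0
```

```bash
python3 hd.py pics/w4.png
python3 - <<'E'
from meas import *
f=grab("scene");save(f,"pics/s4.png")
W,H,S,V,z,ok=masks(f)
planar(f,ok&(V<60)&(z>-.015)&(z<0.02),0.004,"mat",200)
planar(f,ok&(V<75)&(S<110)&(z>0.13)&(z<0.17),0.151,"handle",60)
E
```

```text
t 25.22 pos [ 603.8 -359.   252.2] z [ 0.101  0.572 -0.814] y [ 0.987 -0.158  0.011] q [-0.83  0.42  1.24  0.5   1.86 -0.62] F [ 0.6 -0.3  1.7] w 0.994 gf 0.0
handle [306 168  20 119] c=(613,-282) 104x16 ang=81.0 med=[ 613. -287.  151.] n=2152
mat [365 238  77  56] c=(620,286) 214x180 ang=-87.6 med=[682. 219.   4.] n=761
mat [236 340 100  72] c=(612,-283) 217x177 ang=80.7 med=[ 668. -354.    4.] n=1324
handle [399 221  21  21] c=(622,281) 110x19 ang=-85.6 med=[623. 280. 151.] n=121
handle [268 325  34  24] c=(615,-285) 107x19 ang=81.3 med=[ 615. -285.  151.] n=219
handle [177 398  31  32] c=(608,-592) 107x16 ang=-3.0 med=[ 608. -591.  151.] n=282
```

View pics/w4.png

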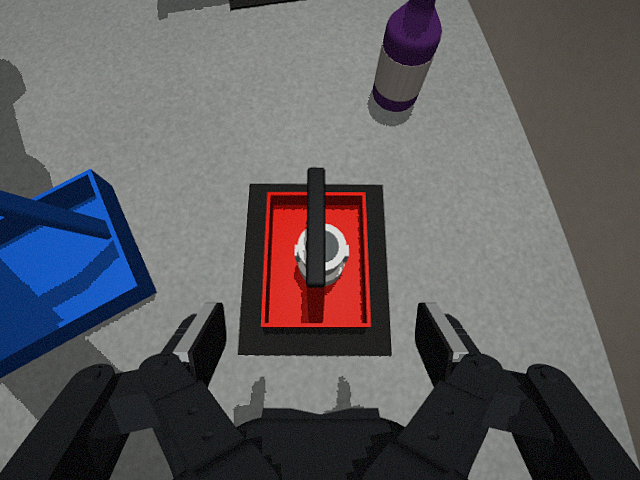

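View pics/s4.png

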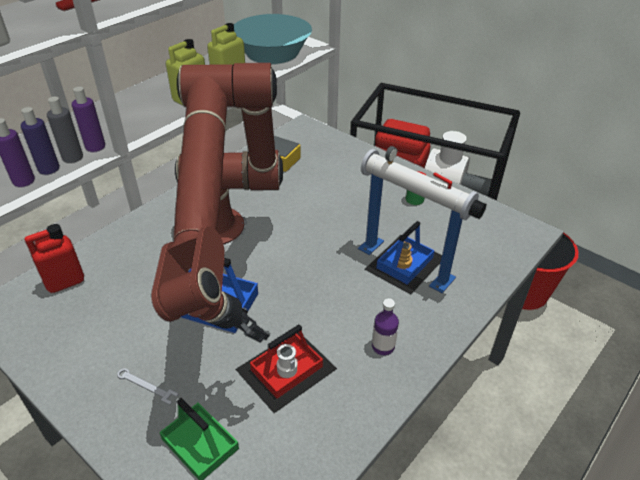

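Both caddies stand centred on the swapped mats: red at (287,362) and blue at (405,255) in the scene view. The fittings are upright and the arm is clear of both.

Emit:
arm_command:
  rows:
    - [85, [0, 0, 0.1], [0, 0, 0]]
    - [85, [0, 0, 0.1], [0, 0, 0]]
    - [85, [0, 0, 0.1], [0, 0, 0]]
    - [85, [0, 0, 0.1], [0, 0, 0]]

```text
time: 25.65
tool_pos: [0.6024, -0.3525, 0.2712]
tool_rot: [-0.202, 0.723, 0.618, 0.235]
contact_force: [0.5, 0.4, 0.2]
gripper_width: 0.994
grasp_force: 0.0
```

```bash
python3 -c "
from h import *
print(manip.job_done())"
```

```text
the job is handed in; nothing more can be done
None
```

The red and blue caddies are swapped: each stands centred on the other's mat with its fitting upright, and I handed the job in at about 26 s; the hand-in returned no verdict.

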